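# Free-movement check of a bench valve

### The job

Check that the valve with the wide round mushroom head moves freely: with the fingertips gently press its head all the way down, keep it down for a full second, then let it spring back up. After that, push the status lever beside the nest block all the way over, away from the robot, to mark the valve as checked. Do not lift any valve or knock one out of its nest, and do not touch the other valves or the other loose things.

Things in the scene. Friction and masses are not known exactly. Their poses are not given: they have to be found in the camera images.
- nest_block: fixed grey plastic block, 220 x 310 x 22 mm, origin at the centre of its underside. It has six round nests, 63 mm across and 12 mm deep (nest floor 10 mm over the bench), in a 2 x 3 grid at x = -50, +50 mm and y = -100, 0, +100 mm of the block's frame. The four valves, the jar and the spacer stand in them, in any order
- wide_valve: metal valve body standing loose and upright in one of the six nests, about 500 g, round, foot 60 mm across and 20 mm high, narrower above; 42 mm high to its neck, where a spring plunger with a 12 mm stem comes out upward. Origin at the centre of its underside, z up. Its plunger ends in a flat round mushroom head, 48 mm across. Plunger top 68 mm above the origin when up
- pin_valve: metal valve body standing loose and upright in one of the six nests, about 500 g, round, foot 60 mm across and 20 mm high, narrower above; 42 mm high to its neck, where a spring plunger with a 12 mm stem comes out upward. Origin at the centre of its underside, z up. Its plunger ends in a thin round pin end, 12 mm across (no head). Plunger top 68 mm above the origin when up
- square_valve: metal valve body standing loose and upright in one of the six nests, about 500 g, round, foot 60 mm across and 20 mm high, narrower above; 42 mm high to its neck, where a spring plunger with a 12 mm stem comes out upward. Origin at the centre of its underside, z up. Its plunger ends in a square head, 26 x 26 mm. Plunger top 68 mm above the origin when up
- bar_valve: metal valve body standing loose and upright in one of the six nests, about 500 g, round, foot 60 mm across and 20 mm high, narrower above; 42 mm high to its neck, where a spring plunger with a 12 mm stem comes out upward. Origin at the centre of its underside, z up. Its plunger ends in a narrow bar head, 12 x 46 mm, long along the valve's y. Plunger top 68 mm above the origin when up
- wide_valve_plunger (a joint): plunger of the wide-headed valve: 0 m up (sprung), 0.010 m fully down. The spring pushes with 2 N when up and 6 N when fully down
- wide_valve_top (a point): centre of the top face of the wide (48 mm) mushroom head, 78 mm over the bench when up; it goes down with the plunger
- pin_valve_plunger (a joint): plunger of the pin-headed valve: 0 m up, 0.010 m fully down, same spring as the others
- square_valve_plunger (a joint): plunger of the square-headed valve: 0 m up, 0.010 m fully down, same spring as the others
- bar_valve_plunger (a joint): plunger of the bar-headed valve: 0 m up, 0.010 m fully down, same spring as the others
- status_lever_base: status lever's fixed grey block, 70 x 50 x 25 mm, to the right of the nest block; origin at the centre of its underside. The lever's level pivot axis is its y axis, 22 mm above the origin. The block's +x axis points roughly away from the robot, and the lever swings toward it
- status_lever (a joint): status lever: 0 rad leans 0.5 rad from vertical toward the block's -x (toward the robot), 1.0 rad leans 0.5 rad toward +x (away from the robot), at its stop. It stays where it is left; pushing it takes about 1 N at the ball
- status_lever_tip (a point): centre of the black ball, 26 mm across, at the end of the lever's 10 mm steel rod, 80 mm from the pivot; moves with the lever
- sealant_jar: small closed jar, 56 mm across, 55 mm high, standing in a nest; a bystander. Origin at its underside
- spacer: steel ring, 58 mm across, 30 mm high, standing in a nest; a bystander. Origin at its underside
- tape_roll: roll of tape lying flat, 110 mm across, 25 mm high; a bystander. Origin at its underside
- sachet_box: blue box, 50 x 70 x 35 mm; a bystander. Origin at its underside
- screwdriver: screwdriver lying on the bench, about 200 mm long, 26 mm thick; a bystander. Origin at its underside
- cleaner_can: can, 60 mm across, 120 mm high; a bystander. Origin at its underside
- pliers: pliers with red handles lying on the bench, 155 x 50 x 10 mm; a bystander. Origin at its underside

How it is judged:
On the way, in this order (a step that is already met when the one before it is completed fails the run):
1. the wide-headed plunger is kept down (at least 7 of its 10 mm) (value of joint wide_valve_plunger above 0.007 m), for 0.7 s.
2. the plunger is let go and has sprung back up, with the lever not yet over (value of joint wide_valve_plunger below 0.002 m and contact force between the fingers and wide_valve below 0.2 N and value of joint status_lever below 0.5 rad), for 0.1 s.
3. the status lever is over, away from the robot (value of joint status_lever above 0.85 rad), for 0.1 s.
At the end, for the whole second after the job is handed in: The lever is at 0.85 rad or more of its 1.0, the wide-headed valve's plunger is back up (within 2 mm), and all valves, the jar and the spacer stand upright (within 0.1 rad) in their nests within 8 mm of where they began; the other loose things are within 15 mm of where they began (value of joint status_lever above 0.85 rad and value of joint wide_valve_plunger below 0.002 m and distance of each of wide_valve, pin_valve, square_valve, bar_valve, sealant_jar, spacer from where it was at the start of the episode below 0.008 m and angle between each of wide_valve, pin_valve, square_valve, bar_valve, sealant_jar, spacer's own z axis and vertical below 0.1 rad and linear speed of wide_valve below 0.01 m/s and distance of each of tape_roll, sachet_box, screwdriver, cleaner_can, pliers from where it was at the start of the episode below 0.015 m); the robot touches nothing.
It fails at once if the wide-headed valve is lifted, shoved or tipped (over 8 mm or 0.2 rad) (distance of wide_valve from where it was at the start of the episode above 0.008 m or angle between wide_valve's own z axis and vertical above 0.2 rad).
It fails at once if the wide-headed valve is pressed hard (over 40 N) (contact force between any of the fingers, the arm and wide_valve above 40 N).
It fails at once if the lever is pushed over before the valve has been checked (over 0.5 rad while the plunger is down) (value of joint status_lever above 0.5 rad and value of joint wide_valve_plunger above 0.004 m).
It fails at once if another valve or loose thing is touched (over 1 N) (contact force between any of the fingers, the arm and pin_valve above 1 N or contact force between any of the fingers, the arm and square_valve above 1 N or contact force between any of the fingers, the arm and bar_valve above 1 N or contact force between any of the fingers, the arm and sealant_jar above 1 N or contact force between any of the fingers, the arm and spacer above 1 N or contact force between any of the fingers, the arm and tape_roll above 1 N or contact force between any of the fingers, the arm and sachet_box above 1 N or contact force between any of the fingers, the arm and screwdriver above 1 N or contact force between any of the fingers, the arm and cleaner_can above 1 N or contact force between any of the fingers, the arm and pliers above 1 N).
It fails at once if another plunger is pressed (over 3 mm) (value of joint any of pin_valve_plunger, square_valve_plunger, bar_valve_plunger above 0.003 m).
It also fails if it takes over 48 s, if anything falls off the work surface, if the arm or the gripper's body presses on something with over 40 N, if the wrist force passes 120 N, or if a joint passes its speed limit or range.

### The arm

A 6-joint arm with a two-finger parallel gripper is mounted at the origin on the work surface. World frame = base frame: x ahead of the robot, y to its left, z up, the work surface at z = 0. Lengths are in m, angles in rad, forces in N, time in s.
With the tool pointing down it reaches from about 0.35 to 1 m from the base axis. Payload 7.1 kg.
Tool frame: the origin (TCP) lies at the very end of the fingers, on their centre line; the grasp point (between the pads) lies 19 mm behind it; z points along the fingers, y is the line along which they close (so a half turn about z gives the same grasp; the last joint's range is limited). The gripper opens to 85 mm and grips with 20 to 120 N. Pads are 22 mm wide; open, the fingers measure 114 mm over their backs; the gripper's body (76 mm by 85 mm) begins 54 mm behind the grasp point. The pads swing forward as they close: fully open they stand 13 mm farther back than shut.
Start: joints at [-0.019, 0.423, 1.63, -0, 1.089, -0.019], TCP at [0.625, 0, 0.231] pointing down, gripper open.
Joint ranges: [-3, 3], [-0.9, 2.11], [0.09, 2.58], [-1.31, 4.45], [0.11, 2.69], [-2.54, 2.54]. Speed limits (rad/s): [2.39, 2.39, 3.01, 3.14, 3.14, 3.14].

### API

Orientations are given as [roll, pitch, yaw] about the fixed x, y, z axes, in that order (R = Rz(yaw) Ry(pitch) Rx(roll)).
In Python, from station import * gives the robot as it stands.
- The arm moves only by the shell command python3 -m jog 'ROWS' [FORCE]. ROWS is JSON, a list of rows, each an object of numbers: "tx", "ty", "tz": the shift along the world's x, y, z in units of 50 mm (1.0 is 50 mm); "yaw": the turn about the world's z in units of 5 degrees (1.0 is 5 degrees); "grip": the closure in counts, from 0 (fully open) to 255 (shut). A call has 1 to 5 rows; each row is the pose to reach, as a shift and turn from the pose commanded when the call began; what a row does not reach only later rows make up. A row lasts 1/10 s, in which the tool goes at most 50 mm and 8.59 degrees, less where a joint would pass 70% of its speed; a pose out of reach is approached as far as the arm can. A call with a gripper value outside its range is refused whole. The fingers move at their own pace and stop on an object; FORCE is the grip in N (left out, the last holds). Time passes only in rows, so rows that repeat a pose let the fingers close. It gives the time, the measured TCP pose, the force, the opening and the grip force at its end, in the units of the state.
- sense(): the state, without advancing time (a new reading comes with each control period).
- capture(name): name is "scene" or "side" or "wrist"; returns a dict with "image" (400x640x3 uint8, red, green, blue), "fx", "fy", "cx", "cy" (pixels), "T" (4x4, takes a point from camera to world coordinates); the wrist camera has in their place "tool_from_camera" (4x4, takes a point from camera to tool coordinates, whose origin is the TCP and whose axes are the flange's). Camera axes: x right, y up, looking along -z (the intrinsics and any distortion apply to the point x, -y, -z); pixel columns grow to the right and rows downward; lengths in m; the calibration is good to about 2 mm. A picture is of the moment at which its call begins: read the wrist's pose just before it. There is no depth.
- sign_off(): hands the job in; it is judged then, once.
The state is a dict: "t": time; "joints": joint angles; "qd": joint speeds; "tau": joint torques, N m; "tool_pos": TCP position; "tool_rot": TCP orientation; "contact_force": force on the tool from outside, world axes, zero at the start; "torque": the same for the moment, N m; "width": finger opening in m; "grasp_force": force on a finger pad.
Only numpy, scipy, OpenCV 4.12 (cv2) and the standard library are available. Lean on these libraries where they do the work, as an engineer would, in place of code of your own. Each camera call takes 0.05 s, during which the arm holds its last target. There are 200 camera calls.

## Working session

There is one attempt and no reset: what is moved stays moved. The work goes in short steps, Python scripts to look and compute and a shell command to move; the robot and the scene stay as the last step left them, time stands still between calls to the robot, and variables do not carry over. Pictures are saved under pics/ and viewed, at most 10 in all, crops included, and the job is handed in when it is done.

```bash
mkdir -p pics; cat > h.py <<'E'
from station import *
import numpy as np, cv2
def save(c,n): cv2.imwrite('pics/'+n+'.png',c['image'][:,:,::-1])
def ray(c,u,v,T=None):
    T=np.array(c['T']) if T is None else T
    d=np.array([(u-c['cx'])/c['fx'],-(v-c['cy'])/c['fy'],-1.])
    return T[:3,3],T[:3,:3]@d
def onz(c,u,v,z,T=None):
    o,d=ray(c,u,v,T); return o+d*(z-o[2])/d[2]
def proj(c,p):
    T=np.array(c['T']); q=T[:3,:3].T@(np.array(p)-T[:3,3])
    return c['cx']+c['fx']*q[0]/-q[2], c['cy']-c['fy']*q[1]/-q[2]
E
python3 - <<'E'
from h import *
import pickle
for n in ('scene','side'):
    c=capture(n); save(c,n); pickle.dump(c,open(n+'.pkl','wb')); print({k:(np.round(v,3).tolist()) for k,v in c.items() if k!='image'})
print(sense())
E
```

```text
{'fx': 391.631, 'fy': 391.631, 'cx': 312.435, 'cy': 205.283, 'T': [[0.013, -0.716, 0.698, 1.288], [1.0, 0.01, -0.008, 0.016], [-0.001, 0.698, 0.716, 0.907], [0.0, 0.0, 0.0, 1.0]]}
{'fx': 465.157, 'fy': 465.157, 'cx': 329.084, 'cy': 196.277, 'T': [[0.993, 0.096, -0.076, 0.403], [-0.122, 0.74, -0.662, -0.747], [-0.007, 0.666, 0.746, 0.959], [0.0, 0.0, 0.0, 1.0]]}
{'t': 0.1, 'joints': array([-1.90330233e-02,  4.23773257e-01,  1.63061155e+00, -9.91832833e-07,
        1.08864922e+00, -1.89978668e-02]), 'qd': array([-0.00060723, -0.00169865, -0.00173397,  0.00018248, -0.001155  ,
        0.00136481]), 'tau': array([ 5.57094211e-05, -5.58422327e+01, -2.82446283e+01, -1.17158891e-05,
        3.01709355e-03, -1.51726192e-05]), 'tool_pos': array([6.24491080e-01, 1.45024706e-05, 2.30618725e-01]), 'tool_rot': array([-3.14015152e+00, -2.65033968e-05,  1.57076161e+00]), 'contact_force': array([-0.46573393, -0.452247  ,  0.22515675]), 'torque': array([-0.00259503, -0.04213398, -0.00672636]), 'grasp_force': 0.0, 'width': 0.08545788341686222}
```

View pics/scene.png

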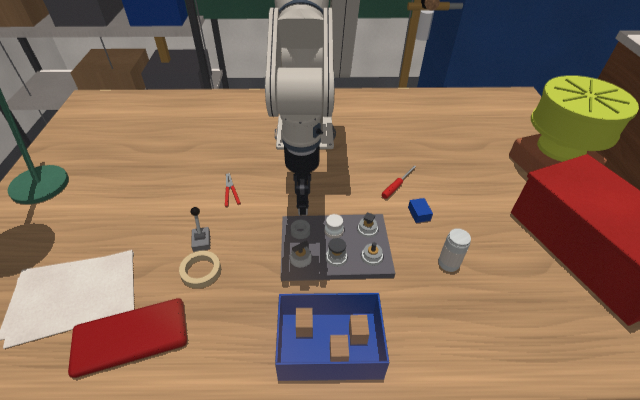

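View pics/side.png

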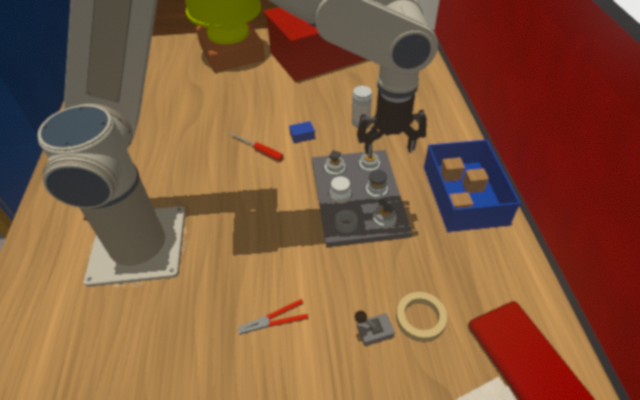

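The nest block spans scene px (282–393, 215–277), with the lever ball at (195,211) and its base at (200,238). I'll enlarge both to tell the heads apart.

```bash
python3 - <<'E'
import cv2,numpy as np
a=cv2.imread('pics/scene.png');b=cv2.imread('pics/side.png')
x=cv2.resize(a[200:290,270:405],(600,400),interpolation=3)
y=cv2.resize(a[200:290,170:230],(200,300),interpolation=3)
z=cv2.resize(b[145:245,305:415],None,fx=2.7,fy=2.0,interpolation=3)
can=np.zeros((600,800,3),np.uint8);can[:400,:600]=x;can[:300,600:]=y;can[400:,:297]=z
w=cv2.resize(b[300:350,345:405],None,fx=4,fy=4,interpolation=3);can[400:,300:540]=w
cv2.imwrite('pics/zoom.png',can)
E
```

```text
(no output)
```

View pics/zoom.png

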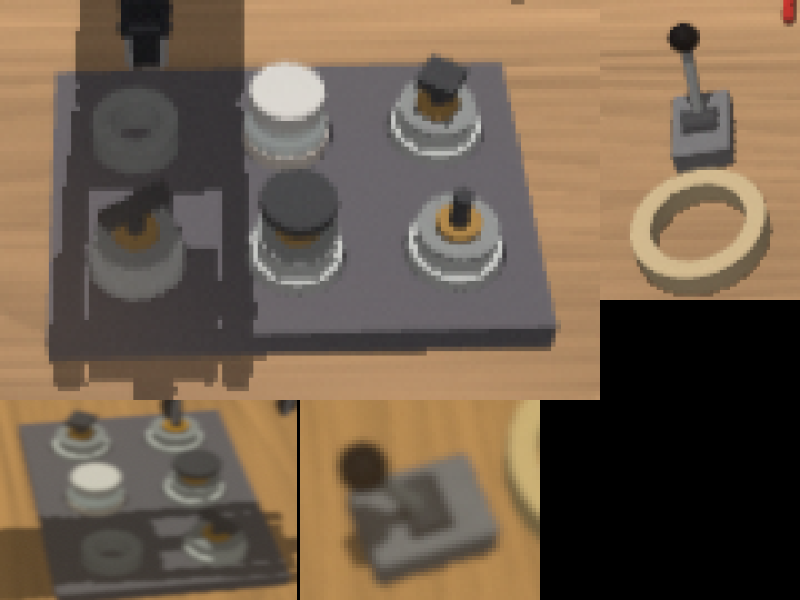

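```bash
cat >> h.py <<'E'
def tri(*rs):
    A=0;b=0
    for o,d in rs:
        d=d/np.linalg.norm(d);P=np.eye(3)-np.outer(d,d);A=A+P;b=b+P@o
    p=np.linalg.solve(A,b)
    return p,[float(np.linalg.norm((np.eye(3)-np.outer(d,d)/(d@d))@(p-o))) for o,d in rs]
E
python3 - <<'E'
from h import *
import pickle
c=pickle.load(open('scene.pkl','rb'));s=pickle.load(open('side.pkl','rb'))
print('wide',tri(ray(c,337.3,245),ray(s,377.6,177)),onz(c,337.3,245,.078),onz(s,377.6,177,.078))
print('ball',tri(ray(c,195.2,211.4),ray(s,360.7,317)))
# nest block top corners from scene zoom
z=lambda u,v:(270+u*.225,200+v*.225)
P=np.array([onz(c,*z(*q),.022) for q in((57,72),(503,65),(555,328),(50,350))]);print('block',P.round(3).tolist(),P.mean(0))
print([np.linalg.norm(P[i]-P[(i+1)%4]).round(3) for i in range(4)])
y=lambda u,v:(170+(u-600)*.3,200+v*.3)
B=np.array([onz(c,*y(*q),.025) for q in((675,95),(728,92),(734,153),(674,158))]);print('base',B.round(3).tolist(),B.mean(0))
print([np.linalg.norm(B[i]-B[(i+1)%4]).round(3) for i in range(4)])
E
```

```text
wide (array([0.62842385, 0.0902717 , 0.07466785]), [0.001172096046612011, 0.00117209604661204]) [0.62996426 0.09081302 0.078     ] [0.62806922 0.08578281 0.078     ]
ball (array([ 0.51454422, -0.31098824,  0.09228725]), [0.0011150035343063082, 0.0011150035343061003])
block [[0.471, -0.065, 0.022], [0.468, 0.244, 0.022], [0.686, 0.245, 0.022], [0.698, -0.06, 0.022]] [0.58083922 0.09103402 0.022     ]
[np.float64(0.309), np.float64(0.218), np.float64(0.306), np.float64(0.227)]
base [[0.52, -0.332, 0.025], [0.517, -0.285, 0.025], [0.586, -0.268, 0.025], [0.591, -0.318, 0.025]] [ 0.55338544 -0.30058894  0.025     ]
[np.float64(0.047), np.float64(0.072), np.float64(0.051), np.float64(0.073)]
```

The wide valve is at about (0.630, 0.090), in the far-middle nest, which fits block centre +50 mm. The ball's triangulated height of 92 mm matches the geometry, and the lever yaw is about 0.23 rad. Next I move over the valve with the gripper shut and check with the wrist camera.

```bash
python3 -m jog '[{"tx":0.05,"ty":0.9,"tz":-0.4,"grip":255},{"tx":0.1,"ty":1.8,"tz":-0.9,"grip":255},{"tx":0.1,"ty":1.8,"tz":-1.4,"grip":255},{"tx":0.1,"ty":1.8,"tz":-1.4,"grip":255},{"tx":0.1,"ty":1.8,"tz":-1.4,"grip":255}]' 20
python3 - <<'E'
from h import *
from scipy.spatial.transform import Rotation as R
s=sense();c=capture('wrist');save(c,'w1')
Tt=np.eye(4);Tt[:3,:3]=R.from_euler('xyz',s['tool_rot']).as_matrix();Tt[:3,3]=s['tool_pos']
T=Tt@np.array(c['tool_from_camera']);c['T']=T
import pickle;pickle.dump(c,open('w1.pkl','wb'))
print(s['tool_pos'],s['width'],s['contact_force'],proj(c,(.63,.09,.078)),proj(c,s['tool_pos']))
k=capture('scene');save(k,'s2')
E
```

```text
[6.24491080e-01 1.45024706e-05 2.30618725e-01] 0.08545788341686222 [-0.46573393 -0.452247    0.22515675] (np.float64(325.91506196950564), np.float64(76.81763158667115)) (np.float64(319.28838405901246), np.float64(264.63885426399963))invalid input at $[0]: expected keys tx, ty, tz, yaw, grip
```

View pics/w1.png

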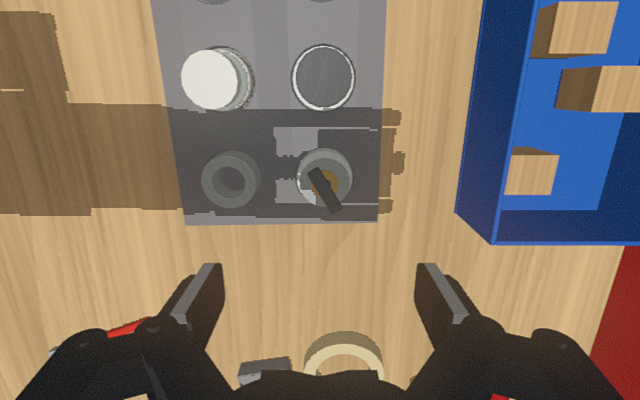

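The wrist view shows the dark wide head at about (323,78). My estimate predicted (326,77), so it agrees within 2 mm. The move was refused because every row needs every key.

```bash
python3 -m jog '[{"tx":0.05,"ty":0.9,"tz":-0.4,"yaw":0,"grip":255},{"tx":0.1,"ty":1.8,"tz":-0.9,"yaw":0,"grip":255},{"tx":0.1,"ty":1.8,"tz":-1.8,"yaw":0,"grip":255},{"tx":0.1,"ty":1.8,"tz":-2.4,"yaw":0,"grip":255},{"tx":0.1,"ty":1.8,"tz":-2.4,"yaw":0,"grip":255}]' 20
python3 -m jog '[{"tx":0,"ty":0,"tz":0,"yaw":0,"grip":255},{"tx":0,"ty":0,"tz":0,"yaw":0,"grip":255},{"tx":0,"ty":0,"tz":0,"yaw":0,"grip":255}]'
python3 - <<'E'
from h import *
a=capture('scene')['image'][190:290,260:410];b=capture('side')['image'][110:240,305:435]
cv2.imwrite('pics/s2.png',np.hstack([cv2.resize(a,(450,300)),cv2.resize(b,(300,300))])[:,:,::-1])
E
```

```text
t: 0.7
tool_pos: [0.6264, 0.0901, 0.1067]
tool_rot: [-3.133, 0.001, 1.572]
contact_force: [-0.2, -0.4, -0.3]
width: 0.0122
grasp_force: 0.0
t: 1.0
tool_pos: [0.6314, 0.0898, 0.1135]
tool_rot: [3.138, -0.0, 1.57]
contact_force: [1.0, -1.6, 0.4]
width: -0.0002
grasp_force: 0.0
```

View pics/s2.png

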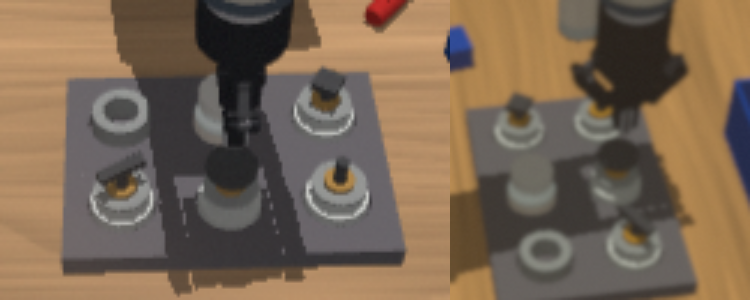

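The shut fingertips hang right above the wide head in both views. I'll go down slowly and watch the force.

```bash
python3 -m jog '[{"tx":0,"ty":0,"tz":-0.2,"yaw":0,"grip":255},{"tx":0,"ty":0,"tz":-0.4,"yaw":0,"grip":255},{"tx":0,"ty":0,"tz":-0.55,"yaw":0,"grip":255},{"tx":0,"ty":0,"tz":-0.55,"yaw":0,"grip":255},{"tx":0,"ty":0,"tz":-0.55,"yaw":0,"grip":255}]'
python3 -m jog '[{"tx":0,"ty":0,"tz":-0.05,"yaw":0,"grip":255},{"tx":0,"ty":0,"tz":-0.1,"yaw":0,"grip":255},{"tx":0,"ty":0,"tz":-0.16,"yaw":0,"grip":255},{"tx":0,"ty":0,"tz":-0.16,"yaw":0,"grip":255},{"tx":0,"ty":0,"tz":-0.16,"yaw":0,"grip":255}]'
```

```text
t: 1.6
tool_pos: [0.6297, 0.09, 0.0832]
tool_rot: [-3.14, 0.0, 1.571]
contact_force: [0.4, 0.3, -0.2]
width: -0.0003
grasp_force: 0.0
t: 2.1
tool_pos: [0.6303, 0.0901, 0.0761]
tool_rot: [3.141, -0.0, 1.571]
contact_force: [-0.4, -0.7, 2.3]
width: 0.0001
grasp_force: 1.3
```

Contact came at 78 mm, with 2.3 N at 76 mm. Pressing on.

```bash
python3 -m jog '[{"tx":0,"ty":0,"tz":-0.04,"yaw":0,"grip":255},{"tx":0,"ty":0,"tz":-0.08,"yaw":0,"grip":255},{"tx":0,"ty":0,"tz":-0.12,"yaw":0,"grip":255},{"tx":0,"ty":0,"tz":-0.14,"yaw":0,"grip":255},{"tx":0,"ty":0,"tz":-0.14,"yaw":0,"grip":255}]'
python3 -m jog '[{"tx":0,"ty":0,"tz":-0.02,"yaw":0,"grip":255},{"tx":0,"ty":0,"tz":-0.03,"yaw":0,"grip":255},{"tx":0,"ty":0,"tz":-0.03,"yaw":0,"grip":255},{"tx":0,"ty":0,"tz":-0.03,"yaw":0,"grip":255},{"tx":0,"ty":0,"tz":-0.03,"yaw":0,"grip":255}]'
```

```text
t: 2.6
tool_pos: [0.6303, 0.0901, 0.0689]
tool_rot: [3.141, -0.0, 1.571]
contact_force: [-0.1, -0.3, 4.9]
width: 0.0002
grasp_force: 2.7
t: 3.1
tool_pos: [0.6303, 0.0901, 0.068]
tool_rot: [3.141, -0.0, 1.571]
contact_force: [-2.7, 0.7, 8.6]
width: -0.0003
grasp_force: 4.7
```

It is at the bottom stop: 68 mm and 8.6 N. I'll hold for 1 s, then release.

```bash
R='see rows'; for i in 1 2; do python3 -m jog '[{"tx":0,"ty":0,"tz":0,"yaw":0,"grip":255},{"tx":0,"ty":0,"tz":0,"yaw":0,"grip":255},{"tx":0,"ty":0,"tz":0,"yaw":0,"grip":255},{"tx":0,"ty":0,"tz":0,"yaw":0,"grip":255},{"tx":0,"ty":0,"tz":0,"yaw":0,"grip":255}]'; done
python3 -m jog '[{"tx":0,"ty":0,"tz":0.08,"yaw":0,"grip":255},{"tx":0,"ty":0,"tz":0.16,"yaw":0,"grip":255},{"tx":0,"ty":0,"tz":0.26,"yaw":0,"grip":255},{"tx":0,"ty":0,"tz":0.4,"yaw":0,"grip":255},{"tx":0,"ty":0,"tz":0.6,"yaw":0,"grip":255}]'
python3 -m jog '[{"tx":0,"ty":0,"tz":0.3,"yaw":0,"grip":255},{"tx":0,"ty":0,"tz":0.8,"yaw":0,"grip":255},{"tx":0,"ty":0,"tz":1.4,"yaw":0,"grip":255},{"tx":0,"ty":0,"tz":1.4,"yaw":0,"grip":255},{"tx":0,"ty":0,"tz":1.4,"yaw":0,"grip":255}]'
```

```text
t: 3.6
tool_pos: [0.6303, 0.0901, 0.068]
tool_rot: [3.141, -0.0, 1.571]
contact_force: [-1.3, -0.4, 9.4]
width: 0.0001
grasp_force: 4.7
t: 4.1
tool_pos: [0.6304, 0.0901, 0.068]
tool_rot: [3.141, -0.0, 1.571]
contact_force: [-0.7, -1.1, 9.1]
width: 0.0001
grasp_force: 4.7
t: 4.6
tool_pos: [0.629, 0.0899, 0.097]
tool_rot: [-3.139, 0.0, 1.571]
contact_force: [-0.0, -0.5, -0.3]
width: -0.0003
grasp_force: 0.0
t: 5.1
tool_pos: [0.6305, 0.0901, 0.1689]
tool_rot: [3.139, -0.0, 1.571]
contact_force: [-0.0, 1.2, -0.7]
width: -0.0003
grasp_force: 0.0
```

Pressed and released. Next I move to behind the ball on the robot side, staying high.

```bash
python3 -m jog '[{"tx":-0.35,"ty":-0.8,"tz":0,"yaw":0.5,"grip":255},{"tx":-0.7,"ty":-1.6,"tz":0,"yaw":1,"grip":255},{"tx":-1.1,"ty":-2.5,"tz":0,"yaw":1.5,"grip":255},{"tx":-1.5,"ty":-3.4,"tz":0,"yaw":2,"grip":255},{"tx":-1.85,"ty":-4.2,"tz":0,"yaw":2.6,"grip":255}]'
python3 -m jog '[{"tx":-0.35,"ty":-0.8,"tz":0,"yaw":0,"grip":255},{"tx":-0.7,"ty":-1.6,"tz":0,"yaw":0,"grip":255},{"tx":-1.1,"ty":-2.5,"tz":0,"yaw":0,"grip":255},{"tx":-1.5,"ty":-3.4,"tz":0,"yaw":0,"grip":255},{"tx":-1.8,"ty":-4.15,"tz":0,"yaw":0,"grip":255}]'
python3 -m jog '[{"tx":0,"ty":0,"tz":0,"yaw":0,"grip":255},{"tx":0,"ty":0,"tz":-0.5,"yaw":0,"grip":255},{"tx":0,"ty":0,"tz":-1.1,"yaw":0,"grip":255},{"tx":0,"ty":0,"tz":-1.1,"yaw":0,"grip":255},{"tx":0,"ty":0,"tz":-1.1,"yaw":0,"grip":255}]'
python3 - <<'E'
from h import *
a=capture('scene');print(sense()['tool_pos'],sense()['tool_rot'])
b=capture('side')['image'][220:350,300:430]
cv2.imwrite('pics/s3.png',np.hstack([cv2.resize(a['image'][150:300,150:300],(400,400)),cv2.resize(b,(400,400))])[:,:,::-1])
E
```

```text
t: 5.6
tool_pos: [0.5354, -0.1214, 0.1664]
tool_rot: [-3.139, -0.001, 1.8]
contact_force: [0.9, -0.2, -0.3]
width: -0.0001
grasp_force: 0.0
t: 6.1
tool_pos: [0.4454, -0.329, 0.1664]
tool_rot: [-3.14, -0.002, 1.797]
contact_force: [0.8, -0.2, -0.1]
width: -0.0001
grasp_force: 0.0
t: 6.6
tool_pos: [0.4471, -0.3265, 0.1118]
tool_rot: [-3.14, -0.002, 1.798]
contact_force: [0.2, 0.1, 0.8]
width: -0.0001
grasp_force: 0.0
[ 0.44778657 -0.32711915  0.11272872] [-3.14140199e+00 -3.23484686e-04  1.79824882e+00]
```

View pics/s3.png

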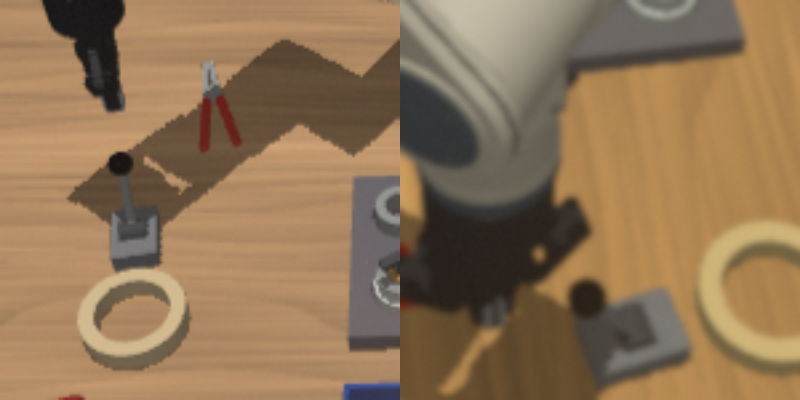

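The fingertips stand behind the ball, lined up with the lever plane. I'll lower to about 85 mm and push along the lever direction.

```bash
python3 -m jog '[{"tx":0,"ty":0,"tz":-0.3,"yaw":0,"grip":255},{"tx":0,"ty":0,"tz":-0.55,"yaw":0,"grip":255},{"tx":0.2,"ty":0.05,"tz":-0.55,"yaw":0,"grip":255},{"tx":0.5,"ty":0.12,"tz":-0.55,"yaw":0,"grip":255},{"tx":0.8,"ty":0.2,"tz":-0.55,"yaw":0,"grip":255}]'
python3 -m jog '[{"tx":0.2,"ty":0.05,"tz":0,"yaw":0,"grip":255},{"tx":0.4,"ty":0.1,"tz":0,"yaw":0,"grip":255},{"tx":0.6,"ty":0.15,"tz":0,"yaw":0,"grip":255},{"tx":0.8,"ty":0.2,"tz":0,"yaw":0,"grip":255},{"tx":1.0,"ty":0.25,"tz":0,"yaw":0,"grip":255}]'
python3 -m jog '[{"tx":0.15,"ty":0.04,"tz":0,"yaw":0,"grip":255},{"tx":0.3,"ty":0.07,"tz":0,"yaw":0,"grip":255},{"tx":0.4,"ty":0.1,"tz":0,"yaw":0,"grip":255},{"tx":0.4,"ty":0.1,"tz":0,"yaw":0,"grip":255},{"tx":0.4,"ty":0.1,"tz":0,"yaw":0,"grip":255}]'
```

```text
t: 7.2
tool_pos: [0.4892, -0.3174, 0.0851]
tool_rot: [3.141, 0.001, 1.798]
contact_force: [-5.5, -1.3, 5.1]
width: -0.0001
grasp_force: 3.8
t: 7.7
tool_pos: [0.5385, -0.3048, 0.0848]
tool_rot: [3.141, 0.0, 1.798]
contact_force: [-1.0, -1.1, 0.1]
width: 0.0002
grasp_force: 0.5
t: 8.2
tool_pos: [0.5575, -0.2999, 0.0848]
tool_rot: [3.141, 0.0, 1.798]
contact_force: [0.1, 0.5, -0.5]
width: 0.0001
grasp_force: 0.0
```

```bash
python3 -m jog '[{"tx":0.08,"ty":0.02,"tz":0,"yaw":0,"grip":255},{"tx":0.16,"ty":0.04,"tz":0,"yaw":0,"grip":255},{"tx":0.16,"ty":0.04,"tz":0,"yaw":0,"grip":255}]'
python3 -m jog '[{"tx":0.08,"ty":0.02,"tz":0,"yaw":0,"grip":255},{"tx":0.14,"ty":0.03,"tz":0,"yaw":0,"grip":255},{"tx":0.14,"ty":0.03,"tz":0,"yaw":0,"grip":255}]'
python3 - <<'E'
from h import *
a=capture('scene')
b=capture('side')['image'][220:350,320:450]
cv2.imwrite('pics/s4.png',np.hstack([cv2.resize(a['image'][150:300,150:300],(400,400)),cv2.resize(b,(400,400))])[:,:,::-1])
E
```

```text
t: 8.5
tool_pos: [0.5628, -0.2983, 0.0844]
tool_rot: [-3.136, -0.002, 1.798]
contact_force: [-10.1, -4.2, 3.5]
width: 0.0
grasp_force: 6.0
t: 8.8
tool_pos: [0.564, -0.2977, 0.0839]
tool_rot: [-3.126, -0.005, 1.798]
contact_force: [-31.8, -11.3, 14.2]
width: -0.0001
grasp_force: 18.0
```

View pics/s4.png

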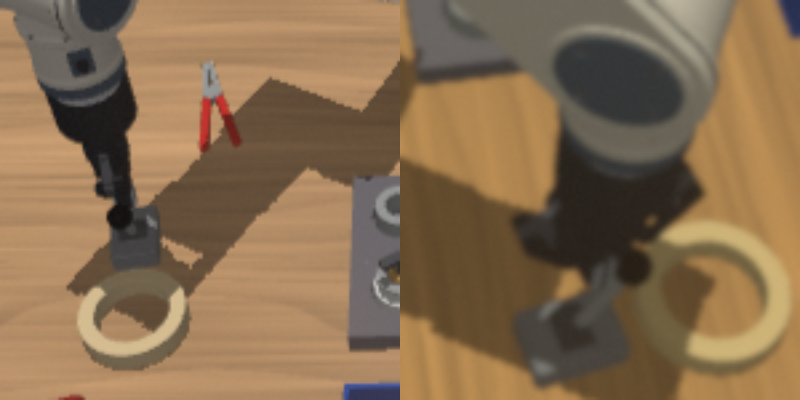

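The lever leans away from the robot and is hard on its stop: force rose sharply at x 0.563, as predicted. I'll back off along the same line, rise, and verify.

```bash
python3 -m jog '[{"tx":-0.3,"ty":-0.07,"tz":0,"yaw":0,"grip":255},{"tx":-0.8,"ty":-0.2,"tz":0,"yaw":0,"grip":255},{"tx":-1.4,"ty":-0.35,"tz":0.3,"yaw":0,"grip":255},{"tx":-2,"ty":-0.5,"tz":1,"yaw":0,"grip":255},{"tx":-2.3,"ty":-0.55,"tz":1.8,"yaw":0,"grip":255}]'
python3 -m jog '[{"tx":0,"ty":0,"tz":0.6,"yaw":0,"grip":255},{"tx":0,"ty":0,"tz":0.6,"yaw":0,"grip":255},{"tx":0,"ty":0,"tz":0.6,"yaw":0,"grip":255},{"tx":0,"ty":0,"tz":0.6,"yaw":0,"grip":255}]'
python3 - <<'E'
from h import *
a=capture('scene')
b=capture('side')['image'][140:350,300:450]
cv2.imwrite('pics/s5.png',np.hstack([cv2.resize(a['image'][180:300,170:410],(500,250)),cv2.resize(b,(250,250))])[:,:,::-1])
# black-ball centroid near the expected end point
e=proj(a,(.590,-.2925,.092));print('expected',e)
m=(a['image'].max(2)<45).astype(np.uint8);n,_,st,ce=cv2.connectedComponentsWithStats(m)
print([(ce[i].round(1).tolist(),int(st[i,4])) for i in range(1,n) if np.hypot(*(ce[i]-e))<15 and st[i,4]>8])
E
```

```text
t: 9.4
tool_pos: [0.4546, -0.3236, 0.1744]
tool_rot: [-3.139, -0.003, 1.796]
contact_force: [1.6, -0.8, 0.1]
width: 0.0
grasp_force: 0.0
t: 9.8
tool_pos: [0.4571, -0.3235, 0.2038]
tool_rot: [-3.141, -0.001, 1.798]
contact_force: [0.2, -0.1, -0.1]
width: -0.0002
grasp_force: 0.0
expected (np.float64(196.266765567581), np.float64(231.7741532050166))
[([194.6, 230.8], 68)]
```

View pics/s5.png

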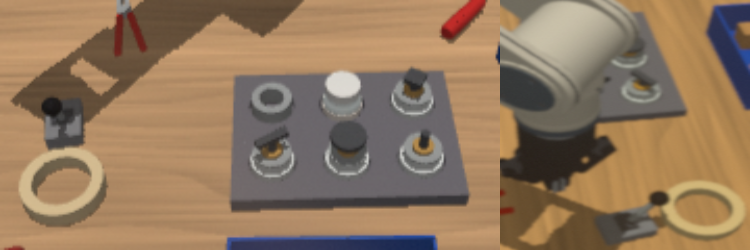

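The lever is over, with the ball at (194.6, 230.8) against (196, 232) expected. All valves stand in their nests, the wide head is up, and the robot is clear.

```bash
python3 -c "
from station import *
print(sign_off())"
```

```text
the job is handed in; nothing more can be done
None
```

I pressed the wide valve's head fully down, held it there for over a second and let it spring back, then pushed the status lever over to its stop; the job is handed in, but the sign-off returned no verdict.

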